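# Clamp the jamb block and hold the hinge leaf lined up for its pin

### The arm

A 7-joint arm with a two-finger parallel gripper is mounted at the origin on the work surface. World frame = base frame: x ahead of the robot, y to its left, z up, the work surface at z = 0. Lengths are in m, angles in rad, forces in N, time in s.
With the tool pointing down it reaches from about 0.425 to 1.025 m from the base axis. Payload 3.6 kg.
Tool frame: the origin (TCP) lies midway between the tips of the shut fingers; the grasp point (between the pads) lies 19 mm behind it; z points along the fingers, y is the line along which they close (so a half turn about z gives the same grasp; the last joint's range is limited). The gripper opens to 85 mm and grips with 20 to 120 N. Pads are 22 mm wide; open, the fingers measure 114 mm over their backs; the gripper's body (76 mm by 85 mm) begins 54 mm behind the grasp point. The pads swing forward as they close: fully open they stand 13 mm farther back than shut.
Start: joints at [-1.419, 0.591, 0.048, 1.609, -0.033, 0.943, -0.034], TCP at [0.176, 0.703, 0.208] pointing down, gripper open.
Joint ranges: [-2.69, 2.69], [-0.47, 2.24], [-1.27, 1.36], [0.19, 2.51], [-1.53, 4.68], [0.08, 2.07], [-3.09, 3.09]. Speed limits (rad/s): [2.57, 2.57, 3.14, 3.14, 3.14, 3.14, 3.14].

### API

Orientations are given as a rotation vector (axis times angle).
In Python, from workcell import sensors, viewer, workorder gives the robot as it stands. The module is installed in compiled form; this text tells all that it offers.
- The arm moves only by the tool step_arm, never from a script. Its argument "series" is a list of rows, each a list of 7 numbers: the shift along the tool's x, y, z in units of 30 mm (1.0 is 30 mm), then the turn, a rotation vector about the tool's x, y, z in degrees, then the closure, from 0 (fully open) to 1 (shut). A call has 1 to 12 rows; each row shifts and turns the commanded pose from where the row before left it, along the tool's axes as they then stand; what a row does not reach is not made up. A row lasts 1/10 s, in which the tool goes at most 50 mm and 8.59 degrees, less where a joint would pass 70% of its speed; a pose out of reach is approached as far as the arm can. A call is refused whole if a number of a shift passes 1 or a number of a turn 8.59, either way. A call with a gripper value outside its range is refused whole. The fingers move at their own pace and stop on an object; "grip_force" is the grip in N (left out, the last holds). Time passes only in rows, so rows that do not move let the fingers close. It gives the time, the measured TCP pose, the force, the opening and the grip force at its end, in the units of the state.
- sensors.get_state(): the state, without advancing time (a new reading comes with each control period).
- viewer.read_camera(name): name is "side" or "top" or "wrist"; returns the picture (420x560x3 uint8, red, green, blue); there is no depth.
- viewer.camera_params(name): a dict with "fx", "fy", "cx", "cy" (pixels), "distortion" ([k1, k2, p1, p2, k3] as OpenCV has them; the pictures are not rectified), "extrinsics" (4x4, takes a point from camera to world coordinates). Camera axes: x right, y up, looking along -z (the intrinsics and any distortion apply to the point x, -y, -z); pixel columns grow to the right and rows downward; lengths in m; the calibration is good to about 2 mm. A picture is of the moment at which its call begins: read the wrist's pose just before it. camera_params takes no time and is no camera call; for the wrist camera it gives the pose at the moment of the call.
- workorder.finish_job(): hands the job in; it is judged then, once.
The state is a dict: "t": time; "joint_positions": joint angles; "joint_velocities": joint speeds; "joint_torque": joint torques, N m; "ee_pos": TCP position; "tool_rot": TCP orientation; "contact_force": force on the tool from outside, world axes, zero at the start; "torque": the same for the moment, N m; "grip_width": finger opening in m; "gripper_force": force on a finger pad.
Only numpy, scipy, OpenCV 4.12 (cv2) and the standard library are available. Lean on these libraries where they do the work, as an engineer would, in place of code of your own. Each camera call takes 0.05 s, during which the arm holds its last target. There are 200 camera calls.

### The job

Turn the chuck's sleeve clockwise by its yellow post until the three jaws grip the jamb block's shank firmly. Then pick up the red hinge leaf, bring its knuckle into the gap between the two jamb knuckles so that the holes line up well enough for the pin to be dropped straight through, and finish holding it there in the gripper: upright, midway in the gap, carried by the gripper alone and not leaning on the jamb block. Handle the leaf gently and leave the other things on the bench where they are.

Things in the scene. Friction and masses are not known exactly. Their poses are not given: they have to be found in the camera images.
- sleeve (a joint): angle of the fixture chuck's knurled sleeve, rad: 0 = jaws wide open, grows clockwise seen from above (tightening), hard stop 1.3. The jaws move inwards together, 5 mm per rad; they meet the shank near 0.80 and grip firmly from about 0.88; turned farther (1.0 or so) it springs back to 0.89 when let go and stays gripping. Friction 0.25 N m (2.5 N at the post), stiffening past 0.80
- lever_grip (a point): gripping point on the upright yellow post at the end of the sleeve's lever arm: a round post 16 mm in diameter, its top at height 95 mm, standing 110 mm from the chuck axis; this point is on the post's axis at height 78 mm. The horizontal arm below it is at height 25 to 37 mm. The post travels in a circle about the chuck axis as the sleeve turns
- chuck: steel fixture chuck fixed to the bench, axis vertical; origin on its axis at bench height. Base flange 116 mm diameter, 14 mm high; sleeve 94 mm diameter, height 18 to 44 mm; jaws up to height 64 mm. In its frame the lever arm at sleeve = 0 points 60 degrees from +x towards -y
- jaw0: one of the three steel chuck jaws, 12 mm wide, around the shank (height 46 to 64 mm); origin coincides with the chuck's when open
- jaw1: second chuck jaw, like jaw0
- jaw2: third chuck jaw, like jaw0
- jamb: blue jamb block 36 x 50 x 80 mm (x, y, z) on a round steel shank 20 mm in diameter, loose in the chuck's 23 mm bore until the jaws close. Origin: underside of the shank, on its axis, 14 mm above the bench; z up; block from 56 to 136 mm above the origin. Two steel hinge knuckles stick out on its -x side, see jamb_hole
- jamb_hole (a point): midway in the gap between the jamb's two knuckles, on their vertical hole axis: 42 mm to -x of the shank axis, 96 mm above the jamb origin, about 110 mm above the bench. Knuckles: tubes 28 mm outside, 12 mm hole, each 18 mm tall, with a 40 mm gap between them, open towards -x. Axes parallel to the jamb's
- leaf: loose red hinge leaf, 0.2 to 0.37 kg, standing upright on its foot. Origin at the underside, under the plate's centre. Plate 62 mm long in x, 8 mm thick in y, 78 mm high; foot 62 x 44 x 6 mm; on the +x end a 28 mm high tongue carries one steel knuckle, see leaf_hole
- leaf_hole (a point): centre of the leaf's knuckle hole, 55 mm in x and 40 mm up from the leaf origin; axes parallel to the leaf's, z along the hole. Knuckle: vertical tube 28 mm outside, 12 mm hole, 28 mm tall
- leaf_grip (a point): gripping point on the leaf's plate, 15 mm below its top edge, 63 mm above the leaf's underside; close the fingers along the leaf's y (8 mm)
- pin: bystander: steel hinge pin 8 mm in diameter, about 96 mm long, lying on the bench (14 mm high)
- wrench: bystander: steel wrench lying flat
- screwdriver: bystander: screwdriver lying flat
- hammer: bystander: hammer lying flat
- spray: bystander: spray can, 56 mm diameter, 180 mm tall, origin under it
- jar: bystander: white jar with red lid, 70 mm diameter, 70 mm tall
- carton: bystander: cardboard box 90 x 130 x 60 mm
There are look-alikes about, which are no part of the job. What is shaped like the leaf but black or purple is not meant.

How it is judged:
By the outcome, as a careful person would: the job done as asked, in the order asked, and still so for the second after the job is handed in, while the arm keeps its last pose, push and grip.
It also fails if it takes over 64 s, if anything falls off the work surface, if the arm or the gripper's body presses on something with over 40 N, if the wrist force passes 120 N, or if a joint passes its speed limit or range.

## Working session

There is one attempt and no reset: what is moved stays moved. The work goes in short steps, Python scripts to look and compute and a tool call to move; the robot and the scene stay as the last step left them, time stands still between calls to the robot, and variables do not carry over. Pictures are saved under pics/ and viewed, at most 13 in all, crops included, and the job is handed in when it is done.

Besides the shell and the picture viewer there is one more tool, called after "Emit:" as name(argument=value, ...) on one line, values as JSON. step_arm: Moves the arm, as the interface text tells. Its arguments: {"type":"object","properties":{"series":{"type":"array","items":{"type":"array","items":{"type":"number"}}},"grip_force":{"type":"number"}},"required":["series"]}

```bash
mkdir -p pics; cat > h.py <<'E'
import numpy as np, cv2
from scipy.spatial.transform import Rotation as R
from workcell import sensors, viewer, workorder
def shot(n,f):
    p=viewer.camera_params(n); im=viewer.read_camera(n)
    cv2.imwrite(f'pics/{f}.png',im[:,:,::-1]); np.save(f'pics/{f}.npy',np.array([p],dtype=object),allow_pickle=True)
    return im,p
def load(f): return cv2.imread(f'pics/{f}.png')[:,:,::-1], np.load(f'pics/{f}.npy',allow_pickle=True)[0]
def K(p): return np.array([[p['fx'],0,p['cx']],[0,p['fy'],p['cy']],[0,0,1.]]),np.array(p['distortion'],float)
def ray(p,uv):
    k,d=K(p); q=cv2.undistortPoints(np.array([[uv]],float),k,d)[0,0]
    E=np.array(p['extrinsics']); v=E[:3,:3]@np.array([q[0],-q[1],-1]); return E[:3,3],v/np.linalg.norm(v)
def onz(p,uv,z):
    o,v=ray(p,uv); return o+v*(z-o[2])/v[2]
def cross(*pu):
    A=0;b=0;rs=[ray(p,u) for p,u in pu]
    for o,v in rs:
        M=np.eye(3)-np.outer(v,v); A=A+M; b=b+M@o
    x=np.linalg.solve(A,b); return x,[np.linalg.norm(np.cross(x-o,v)) for o,v in rs]
def proj(p,x):
    E=np.array(p['extrinsics']); c=E[:3,:3].T@(np.array(x)-E[:3,3]); k,d=K(p)
    return cv2.projectPoints(np.array([[c[0],-c[1],-c[2]]]),np.zeros(3),np.zeros(3),k,d)[0][0,0]
E
python3 - <<'E'
from h import *
s=sensors.get_state(); print(s)
ims=[]
for n in('side','top','wrist'):
    im,p=shot(n,n+'0'); print(n,{k:(np.round(v,3).tolist()) for k,v in p.items()})
E
```

```text
{'t': 0.0, 'joint_positions': array([-1.41948826,  0.59213496,  0.04831106,  1.60983999, -0.03330854,
        0.94266098, -0.03369213]), 'joint_velocities': array([ 0.0005004 ,  0.00017766, -0.00062949, -0.00113452,  0.00107168,
       -0.00088393, -0.00030585]), 'joint_torque': array([-1.21556545e-04, -5.48675466e+01,  1.54683698e+00, -1.98125446e+01,
        9.51481867e-03,  8.72702105e-03,  1.42226062e-05]), 'ee_pos': array([0.17550741, 0.70253339, 0.20722323]), 'tool_rot': array([-0.38345119, -3.11795374,  0.0035079 ]), 'contact_force': array([ 0.42543779, -0.43329831, -0.15640614]), 'torque': array([-0.02698079, -0.00441492,  0.04895257]), 'gripper_force': 0.0, 'grip_width': 0.08593159676230684}
side {'fx': 502.703, 'fy': 502.703, 'cx': 290.049, 'cy': 211.603, 'distortion': [-0.174, 0.0, 0.0, 0.0, 0.0], 'extrinsics': [[0.869, 0.3, -0.393, 0.089], [-0.495, 0.516, -0.699, -0.806], [-0.007, 0.802, 0.597, 0.782], [0.0, 0.0, 0.0, 1.0]]}
top {'fx': 473.559, 'fy': 473.559, 'cx': 283.169, 'cy': 201.24, 'distortion': [-0.163, 0.0, 0.0, 0.0, 0.0], 'extrinsics': [[0.013, 0.992, -0.127, 0.384], [-0.999, 0.009, -0.03, 0.009], [-0.029, 0.127, 0.991, 1.203], [0.0, 0.0, 0.0, 1.0]]}
wrist {'fx': 329.094, 'fy': 329.094, 'cx': 278.925, 'cy': 208.888, 'distortion': [-0.076, 0.0, 0.0, 0.0, 0.0], 'extrinsics': [[0.243, -0.927, -0.285, 0.103], [0.97, 0.232, 0.072, 0.721], [-0.001, -0.294, 0.956, 0.373], [0.0, 0.0, 0.0, 1.0]]}
```

View pics/top0.png

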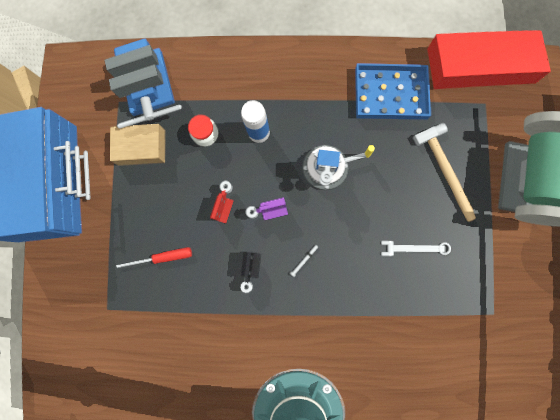

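View pics/side0.png

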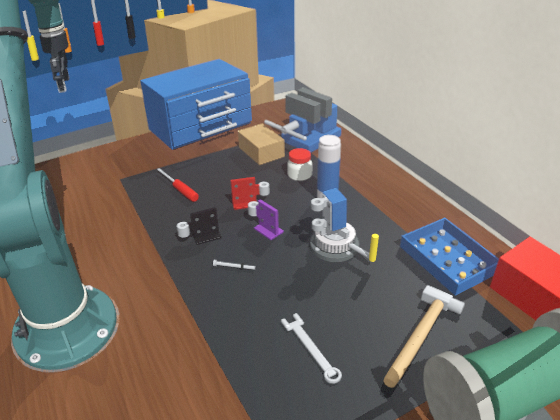

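```bash
python3 - <<'E'
from h import *
def blobs(im,name,lo,hi,mn=25):
    h=cv2.cvtColor(np.ascontiguousarray(im),cv2.COLOR_RGB2HSV); m=cv2.inRange(h,lo,hi)
    n,l,s,c=cv2.connectedComponentsWithStats(m)
    for i in range(1,n):
        if s[i,4]>=mn: print(name,s[i].tolist(),c[i].round(1).tolist())
    return m
for f in('top0','side0'):
    im,p=load(f)
    blobs(im,f+' yel',(24,150,120),(34,255,255))
    blobs(im,f+' red',(0,150,60),(6,255,255),60)
    blobs(im,f+' blu',(100,100,60),(115,255,255),100)
t,_=load('top0');s,_=load('side0')
a=cv2.resize(t[130:290,190:390],None,fx=4,fy=4,interpolation=cv2.INTER_CUBIC)[:600]
b=cv2.resize(s[160:280,210:390],None,fx=4.4,fy=4.4,interpolation=cv2.INTER_CUBIC)
cv2.imwrite('pics/ct.png',a[:,:,::-1]); cv2.imwrite('pics/cs.png',b[:,:,::-1])
E
```

```text
top0 yel [365, 147, 8, 10, 38] [368.2, 152.2]
top0 red [427, 31, 124, 58, 6198] [487.3, 58.8]
top0 red [188, 115, 25, 24, 470] [200.1, 126.6]
top0 red [210, 191, 23, 32, 425] [221.4, 207.8]
top0 red [152, 248, 40, 16, 383] [171.5, 255.1]
top0 blu [114, 39, 35, 17, 254] [130.5, 46.5]
top0 blu [127, 48, 48, 68, 1072] [152.9, 91.1]
top0 blu [356, 64, 75, 55, 3496] [392.5, 91.2]
top0 blu [0, 107, 81, 135, 9039] [35.3, 176.9]
top0 blu [245, 120, 24, 20, 218] [258.2, 131.6]
top0 blu [316, 150, 24, 19, 320] [327.7, 158.0]
top0 blu [71, 154, 5, 36, 137] [73.0, 172.7]
side0 yel [157, 10, 7, 8, 50] [160.1, 13.7]
side0 yel [27, 36, 11, 25, 161] [32.3, 48.3]
side0 yel [369, 234, 10, 28, 180] [373.5, 247.2]
side0 red [94, 22, 10, 23, 139] [98.1, 33.1]
side0 red [289, 149, 22, 14, 252] [299.1, 155.5]
side0 red [231, 177, 28, 32, 638] [243.5, 191.7]
side0 red [173, 179, 26, 23, 259] [185.5, 190.1]
side0 red [490, 237, 70, 84, 3859] [529.7, 277.6]
side0 blu [18, 0, 140, 142, 10728] [81.1, 63.9]
side0 blu [161, 0, 27, 16, 342] [174.0, 6.2]
side0 blu [192, 0, 15, 10, 121] [199.6, 3.9]
side0 blu [215, 0, 79, 82, 3030] [273.4, 35.9]
side0 blu [141, 59, 111, 91, 6488] [194.6, 101.0]
side0 blu [282, 103, 59, 49, 1040] [313.5, 130.7]
side0 blu [318, 161, 29, 70, 1168] [332.9, 192.9]
side0 blu [401, 218, 97, 78, 3651] [448.5, 255.3]
```

View pics/ct.png

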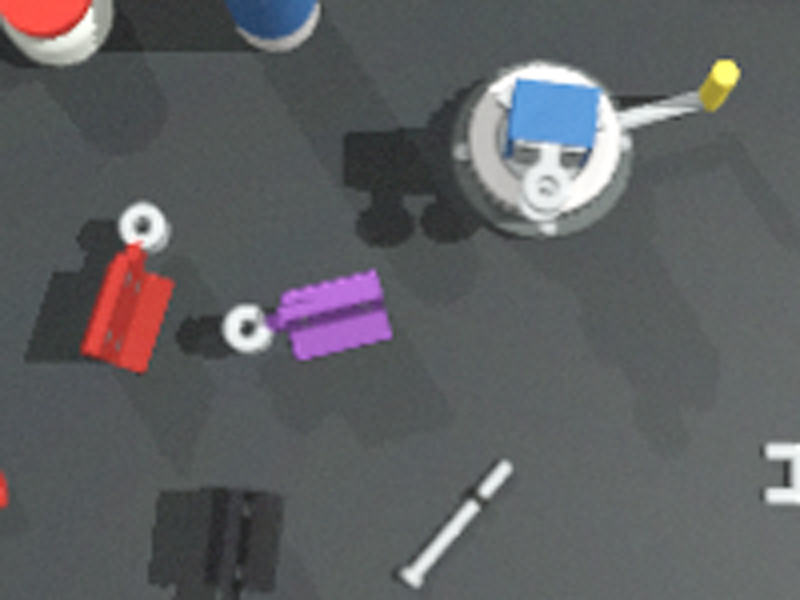

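View pics/cs.png

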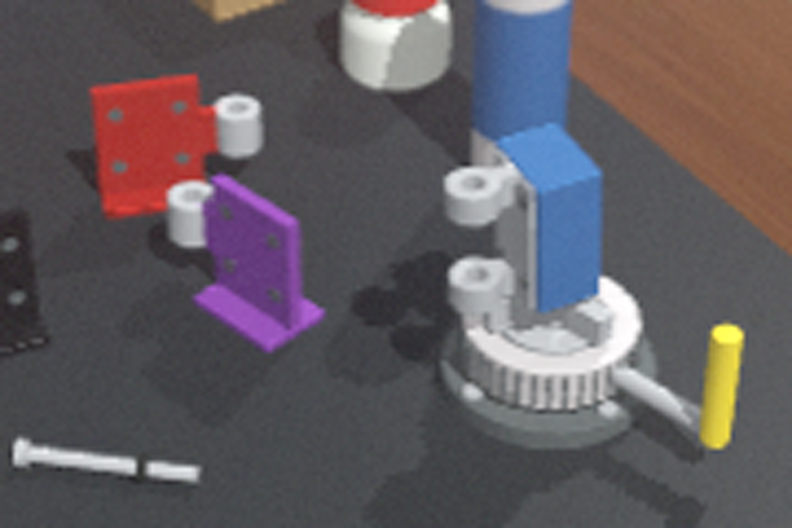

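Candidates: red leaf top (221,207)/side (243,192); purple top (268,209)/side (267,220); black top (249,265)/side (205,225). The crops confirm that the red one is the leaf wanted; post top is at top (371,147) and side (375,235), and the jamb knuckles point toward the robot.

```bash
python3 - <<'E'
from h import *
_,pt=load('top0');_,ps=load('side0')
T=lambda x,y:(pt,(190+(x+.5)/4-.5,130+(y+.5)/4-.5)); S=lambda x,y:(ps,(210+(x+.5)/4.4-.5,160+(y+.5)/4.4-.5))
for n,a,b in[('post',T(726,70),S(727,334)),('jambtop',T(547,186),S(472,182)),('leafhole',T(144,225),S(239,105)),('lefttop',T(87,350),S(93,88)),('righttop',T(131,250),S(196,76)),
 ('purphole',T(247,329),S(192,191)),('blockFL',T(507,140),S(499,143)),('blockBR',T(600,88),S(600,176))]:
    x,e=cross(a,b); print(n,x.round(4),np.round(e,4))
print('sleeve c',onz(*T(545,137),.044),'flange',onz(*T(543,150),.014))
print('post bottom side', onz(*S(717,447),.025))
E
```

```text
post [ 0.6583 -0.1669  0.0933] [0.0006 0.0006]
jambtop [ 0.5773 -0.0561  0.1456] [0.0001 0.0001]
leafhole [0.5679 0.1861 0.0562] [0.0005 0.0005]
lefttop [0.4878 0.2152 0.0784] [0.0003 0.0003]
righttop [0.5459 0.1906 0.0819] [0.0022 0.0022]
purphole [0.5042 0.1208 0.0567] [0.0007 0.0007]
blockFL [ 0.6053 -0.0342  0.146 ] [0.0018 0.0018]
blockBR [ 0.6338 -0.0862  0.1477] [0.0002 0.0002]
sleeve c [ 0.62692449 -0.06109993  0.044     ] flange [ 0.62474032 -0.06161863  0.014     ]
post bottom side [ 0.65456908 -0.17338314  0.025     ]
```

```bash
cat >> h.py <<'E'
def Rdown(th):
    t=np.deg2rad(th); return np.array([[-np.sin(t),np.cos(t),0],[np.cos(t),np.sin(t),0],[0,0,-1.]])
def plan(tgt,th,N,s=None,Rt=None):
    """equal rows from measured pose to target TCP, tool-y yaw th(deg)"""
    s=s or sensors.get_state(); p=s['ee_pos']; r=R.from_rotvec(s['tool_rot'])
    w=(r.inv()*R.from_matrix(Rdown(th) if Rt is None else Rt)).as_rotvec(); d=(np.array(tgt)-p)/N
    print('from',p.round(4),'yaw',np.rad2deg(np.arctan2(*r.as_matrix()[:2,1][::-1])).round(2),'tilt',r.as_matrix()[:2,2].round(4),'t',round(s['t'],2))
    for i in range(N):
        ri=r*R.from_rotvec(w*i/N); print(np.r_[(ri.inv().apply(d)/.03).round(3),np.rad2deg(w/N).round(2)].tolist())
E
python3 - <<'E'
from h import *
plan([.658,-.167,.25],17,24)
E
```

```text
from [0.1755 0.7027 0.2075] yaw 75.98 tilt [-0.0003 -0.0017] t 0.15
[-0.943, -1.01, -0.057, -0.0, 0.0, 2.46]
[-0.985, -0.968, -0.057, -0.0, 0.0, 2.46]
[-1.026, -0.925, -0.057, -0.0, 0.0, 2.46]
[-1.065, -0.88, -0.057, -0.0, 0.0, 2.46]
[-1.101, -0.834, -0.058, -0.0, 0.0, 2.46]
[-1.136, -0.786, -0.058, -0.0, 0.0, 2.46]
[-1.169, -0.737, -0.058, -0.0, 0.0, 2.46]
[-1.199, -0.686, -0.058, -0.0, 0.0, 2.46]
[-1.228, -0.634, -0.058, -0.0, 0.0, 2.46]
[-1.254, -0.58, -0.058, -0.0, 0.0, 2.46]
[-1.277, -0.526, -0.058, -0.0, 0.0, 2.46]
[-1.299, -0.471, -0.058, -0.0, 0.0, 2.46]
[-1.318, -0.415, -0.058, -0.0, 0.0, 2.46]
[-1.334, -0.358, -0.058, -0.0, 0.0, 2.46]
[-1.348, -0.3, -0.058, -0.0, 0.0, 2.46]
[-1.36, -0.242, -0.059, -0.0, 0.0, 2.46]
[-1.369, -0.184, -0.059, -0.0, 0.0, 2.46]
[-1.376, -0.125, -0.059, -0.0, 0.0, 2.46]
[-1.38, -0.066, -0.059, -0.0, 0.0, 2.46]
[-1.381, -0.006, -0.059, -0.0, 0.0, 2.46]
[-1.38, 0.053, -0.059, -0.0, 0.0, 2.46]
[-1.377, 0.112, -0.059, -0.0, 0.0, 2.46]
[-1.371, 0.171, -0.059, -0.0, 0.0, 2.46]
[-1.362, 0.229, -0.059, -0.0, 0.0, 2.46]
```

Emit:
step_arm(series=[[-0.4,-0.4,-0.1,0,0,0,0],[-0.9,-0.95,-0.12,0,0,0,0],[-0.9,-0.95,-0.12,0,0,0,0],[-0.9,-0.95,-0.12,0,0,0,0],[-0.9,-0.95,-0.12,0,0,0,0],[-0.9,-0.95,-0.12,0,0,0,0],[-0.9,-0.95,-0.12,0,0,0,0],[-0.9,-0.95,-0.12,0,0,0,0],[-0.9,-0.95,-0.12,0,0,0,0],[-0.9,-0.95,-0.12,0,0,0,0],[-0.9,-0.95,-0.12,0,0,0,0],[-0.4,-0.4,0,0,0,0,0]])

```text
t: 1.35
ee_pos: [0.3882, 0.3266, 0.2481]
tool_rot: [0.394, 3.116, -0.002]
contact_force: [0.1, -0.6, -1.1]
grip_width: 0.0854
gripper_force: 0.0
```

```bash
python3 - <<'E'
from h import *
print(sensors.get_state()['joint_positions'].round(3))
plan([.658,-.167,.24],17,16)
E
```

```text
[-0.888  0.268  0.12   2.056 -0.041  0.82   0.575]
from [0.3882 0.3266 0.2481] yaw 75.59 tilt [ 0.0011 -0.0017] t 1.35
[-0.8, -0.856, 0.019, -0.0, 0.01, 3.66]
[-0.853, -0.803, 0.019, -0.0, 0.01, 3.66]
[-0.903, -0.747, 0.019, -0.0, 0.01, 3.66]
[-0.949, -0.688, 0.019, -0.0, 0.01, 3.66]
[-0.991, -0.626, 0.019, -0.0, 0.01, 3.66]
[-1.029, -0.561, 0.018, -0.0, 0.01, 3.66]
[-1.063, -0.494, 0.018, -0.0, 0.01, 3.66]
[-1.092, -0.426, 0.018, -0.0, 0.01, 3.66]
[-1.117, -0.355, 0.018, -0.0, 0.01, 3.66]
[-1.137, -0.283, 0.018, -0.0, 0.01, 3.66]
[-1.153, -0.21, 0.018, -0.0, 0.01, 3.66]
[-1.164, -0.136, 0.018, -0.0, 0.01, 3.66]
[-1.17, -0.061, 0.017, -0.0, 0.01, 3.66]
[-1.172, 0.014, 0.017, -0.0, 0.01, 3.66]
[-1.169, 0.089, 0.017, -0.0, 0.01, 3.66]
[-1.161, 0.163, 0.017, -0.0, 0.01, 3.66]
```

Emit:
step_arm(series=[[-0.4,-0.43,0,0,0,2,0],[-0.8,-0.82,0,0,0,3.6,0],[-0.83,-0.78,0,0,0,3.6,0],[-0.88,-0.73,0,0,0,3.6,0],[-0.93,-0.67,0,0,0,3.6,0],[-0.97,-0.61,0,0,0,3.6,0],[-1,-0.55,0,0,0,3.6,0],[-1,-0.48,0,0,0,3.6,0],[-1,-0.4,0,0,0,3.6,0],[-1,-0.33,0,0,0,3.6,0],[-1,-0.26,0,0,0,3.6,0],[-1,-0.19,0,0,0,3.6,0]])

```text
t: 2.55
ee_pos: [0.5612, -0.0086, 0.2474]
tool_rot: [-1.47, -2.776, -0.0]
contact_force: [0.1, 0.1, 0.2]
grip_width: 0.0853
gripper_force: 0.0
```

```bash
python3 - <<'E'
from h import *
plan([.658,-.167,.24],17,7)
E
```

```text
from [ 0.5612 -0.0086  0.2474] yaw 34.18 tilt [-0.0004  0.0002] t 2.55
[-0.883, -0.042, 0.035, -0.0, -0.0, 2.45]
[-0.884, -0.005, 0.035, -0.0, -0.0, 2.45]
[-0.883, 0.033, 0.035, -0.0, -0.0, 2.45]
[-0.881, 0.071, 0.035, -0.0, -0.0, 2.45]
[-0.877, 0.109, 0.035, -0.0, -0.0, 2.45]
[-0.872, 0.146, 0.035, -0.0, -0.0, 2.45]
[-0.865, 0.183, 0.035, -0.0, -0.0, 2.45]
```

```bash
python3 - <<'E'
from h import *
shot('wrist','w1')
E
```

Emit:
step_arm(series=[[-0.5,0,0,0,0,2,0],[-0.9,0,0,0,0,2.6,0],[-0.9,0.04,0,0,0,2.6,0],[-0.9,0.08,0,0,0,2.6,0],[-0.9,0.11,0,0,0,2.6,0],[-0.9,0.15,0,0,0,2.6,0],[-0.8,0.15,0,0,0,2,0],[-0.3,0.05,0,0,0,0,0],[0,0,0,0,0,0,0]])

```text
t: 3.5
ee_pos: [0.6578, -0.1649, 0.2471]
tool_rot: [-1.862, -2.53, 0.001]
contact_force: [-0.0, 0.5, -0.7]
grip_width: 0.0854
gripper_force: 0.0
```

```bash
python3 - <<'E'
from h import *
im,p=shot('wrist','w2'); im1,p1=load('w1')
plan([.658,-.167,.24],17,1)
for q in(p1,p): print([proj(q,x).round(0).tolist() for x in((.658,-.167,.095),(.577,-.056,.148))])
cv2.imwrite('pics/w12.png',np.hstack([cv2.resize(im1,(400,300)),cv2.resize(im,(400,300))])[:,:,::-1])
E
```

```text
from [ 0.6575 -0.1633  0.247 ] yaw 17.4 tilt [-0.0011  0.0011] t 3.55
[-0.124, -0.022, 0.233, -0.04, -0.08, 0.4]
[[271.0, 342.0], [263.0, 254.0]]
[[278.0, 189.0], [218.0, 36.0]]
```

View pics/w12.png

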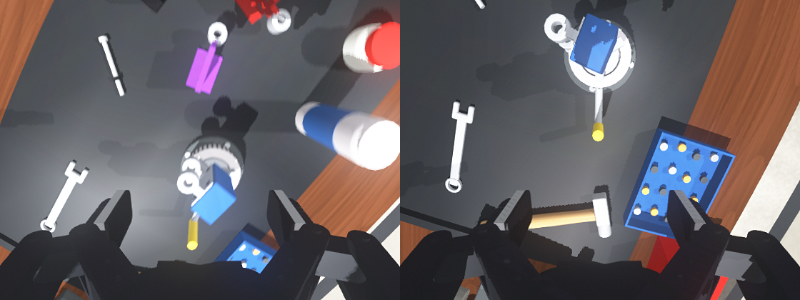

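Wrist view: post top at full-res (278,187), as predicted (278,189). Going down on it.

Emit:
step_arm(series=[[-0.1,0,0.7,0,0,0.4,0],[0,0,1,0,0,0,0],[0,0,1,0,0,0,0],[0,0,1,0,0,0,0],[0,0,1,0,0,0,0],[0,0,0.8,0,0,0,0],[0,0,0.5,0,0,0,0],[0,0,0.2,0,0,0,0],[0,0,0,0,0,0,0]])

```text
t: 4.45
ee_pos: [0.6587, -0.1659, 0.0612]
tool_rot: [-1.867, -2.525, -0.0]
contact_force: [0.0, 1.2, 0.8]
grip_width: 0.0851
gripper_force: 0.0
```

Emit:
step_arm(series=[[0,0,0,0,0,0,0.8],[0,0,0,0,0,0,0.9],[0,0,0,0,0,0,1],[0,0,0,0,0,0,1],[0,0,0,0,0,0,1],[0,0,0,0,0,0,1],[0,0,0,0,0,0,1],[0,0,0,0,0,0,1]], grip_force=30)

```text
t: 5.25
ee_pos: [0.6575, -0.1675, 0.062]
tool_rot: [-1.869, -2.523, 0.002]
contact_force: [-3.5, 0.2, 5.6]
grip_width: 0.0142
gripper_force: 29.2
```

```bash
python3 - <<'E'
from h import *
s=sensors.get_state(); print(s['contact_force'].round(1),s['torque'].round(2),s['grip_width'],s['gripper_force'])
C=np.array([.626,-.0612]); g=s['ee_pos'][:2]-C; a0=np.rad2deg(np.arctan2(g[1],g[0])); print(a0,np.hypot(*g))
plan([.658,-.167,.06],17,1)
# arc plan about C, dphi per row 3deg
ph=a0; y=np.rad2deg(np.arctan2(*R.from_rotvec(s['tool_rot']).as_matrix()[:2,1][::-1])); print(y)
d=3.; P=lambda a:.11*np.array([np.cos(np.deg2rad(a)),np.sin(np.deg2rad(a))])
for k in (0,10,19): 
    v=P(ph-(k+1)*d)-P(ph-k*d); print((Rdown(y-k*d).T@np.r_[v,0]/.03).round(3))
E
```

```text
[-3.5  0.2  5.6] [-0.04  0.74  0.04] 0.014245236100037315 29.231102764606476
-73.4926408520636 0.11083405059583937
from [ 0.6575 -0.1675  0.062 ] yaw 16.95 tilt [-0.0023  0.0002] t 5.25
[0.01, 0.021, 0.067, -0.13, -0.05, -0.05]
16.95235194566497
[ 0.007 -0.192  0.   ]
[ 0.007 -0.192  0.   ]
[ 0.007 -0.192  0.   ]
```

Emit:
step_arm(series=[[0.005,-0.192,0,0,0,3,1],[0.005,-0.192,0,0,0,3,1],[0.005,-0.192,0,0,0,3,1],[0.005,-0.192,0,0,0,3,1],[0.005,-0.192,0,0,0,3,1],[0.005,-0.192,0,0,0,3,1],[0.005,-0.192,0,0,0,3,1],[0.005,-0.192,0,0,0,3,1],[0.005,-0.192,0,0,0,3,1],[0.005,-0.192,0,0,0,3,1]])

```text
t: 6.25
ee_pos: [0.6033, -0.1696, 0.062]
tool_rot: [2.458, 1.951, 0.002]
contact_force: [0.6, -0.9, 0.8]
grip_width: 0.014
gripper_force: 29.3
```

```bash
cat > arc.py <<'E'
from h import *
s=sensors.get_state(); C=np.array([.626,-.0612]); g=s['ee_pos'][:2]-C; print('angle',np.rad2deg(np.arctan2(g[1],g[0])),'r',np.hypot(*g),'rad turned',np.deg2rad(-73.5)-np.arctan2(g[1],g[0]),s['contact_force'].round(1))
plan(s['ee_pos'],0,1)
E
python3 arc.py
```

```text
angle -101.83078718426118 r 0.11079131941657096 rad turned 0.49446551604717115 [ 0.6 -0.9  0.8]
from [ 0.6033 -0.1696  0.062 ] yaw -13.11 tilt [ 0.003  -0.0017] t 6.25
[0.0, 0.0, 0.0, 0.18, 0.08, -13.11]
```

Emit:
step_arm(series=[[0.005,-0.192,0,0,0,3,1],[0.005,-0.192,0,0,0,3,1],[0.005,-0.192,0,0,0,3,1],[0.005,-0.192,0,0,0,3,1],[0.005,-0.192,0,0,0,3,1],[0.005,-0.192,0,0,0,3,1],[0.005,-0.192,0,0,0,3,1],[0.005,-0.192,0,0,0,3,1],[0.005,-0.192,0,0,0,3,1],[0,0,0,0,0,0,1],[0,0,0,0,0,0,1]])

```text
t: 7.35
ee_pos: [0.5575, -0.1477, 0.0621]
tool_rot: [2.843, 1.327, 0.002]
contact_force: [1.9, -5.0, 1.4]
grip_width: 0.0141
gripper_force: 29.5
```

```bash
python3 arc.py
```

```text
angle -128.37847458042404 r 0.11030603323564743 rad turned 0.9578100699004131 [ 1.9 -5.   1.4]
from [ 0.5575 -0.1477  0.0621] yaw -39.97 tilt [ 0.003  -0.0031] t 7.35
[0.0, 0.0, 0.0, 0.23, 0.11, -39.97]
```

Emit:
step_arm(series=[[0.005,-0.192,0,0,0,3,1],[0.005,-0.192,0,0,0,3,1],[0,0,0,0,0,0,1],[0,0,0,0,0,0,1]])

```text
t: 7.75
ee_pos: [0.5495, -0.1405, 0.0621]
tool_rot: [2.908, 1.175, 0.003]
contact_force: [2.0, -4.5, -0.7]
grip_width: 0.0141
gripper_force: 29.9
```

```bash
python3 arc.py
```

```text
angle -133.95513921839358 r 0.11019650410732013 rad turned 1.0551412291125193 [ 2.  -4.5 -0.7]
from [ 0.5495 -0.1405  0.0621] yaw -46.0 tilt [ 0.0039 -0.0043] t 7.75
[0.0, 0.0, 0.0, 0.31, 0.14, -46.0]
```

Emit:
step_arm(series=[[0,0,0,0,0,0,0.7],[0,0,0,0,0,0,0.4],[0,0,0,0,0,0,0],[0,0,0,0,0,0,0],[0,0,0,0,0,0,0],[0,0,0,0,0,0,0],[0,0,-0.5,0,0,0,0],[0,0,-1,0,0,0,0],[0,0,-1,0,0,0,0],[0,0,-1,0,0,0,0],[0,0,-1,0,0,0,0],[0,0,-1,0,0,0,0]])

```text
t: 8.95
ee_pos: [0.5469, -0.1381, 0.2286]
tool_rot: [-2.913, -1.175, -0.0]
contact_force: [1.0, -0.1, 0.6]
grip_width: 0.0859
gripper_force: 0.0
```

```bash
python3 - <<'E'
from h import *
s=sensors.get_state(); print(s['ee_pos'])
im,p=shot('side','s2'); imt,pt=shot('top','t2')
# yellow post top: side view top of blob, check on plane
for f,(i,q) in {'s':(im,p),'t':(imt,pt)}.items():
    m=cv2.inRange(cv2.cvtColor(np.ascontiguousarray(i),cv2.COLOR_RGB2HSV),(24,150,120),(34,255,255))
    n,l,st,c=cv2.connectedComponentsWithStats(m)
    for k in range(1,n):
        if st[k,4]>25: print(f,st[k],c[k], onz(q,c[k],.066)[:3])
a=cv2.resize(imt[125:225,270:400],None,fx=3,fy=3,interpolation=cv2.INTER_CUBIC)
b=cv2.resize(im[150:290,280:400],None,fx=3.3,fy=3.3,interpolation=cv2.INTER_CUBIC)
o=np.zeros((470,800,3),np.uint8); o[:a.shape[0],:a.shape[1]]=a; o[:b.shape[0],400:400+b.shape[1]]=b
cv2.imwrite('pics/c2.png',o[:,:,::-1])
E
```

```text
[ 0.54691966 -0.13806828  0.22855062]
s [157  10   7   8  50] [160.12  13.66] [0.84979733 2.01381481 0.066     ]
s [331 244   8  28 179] [334.56424581 258.00558659] [ 0.5600675  -0.15833566  0.066     ]
```

View pics/c2.png

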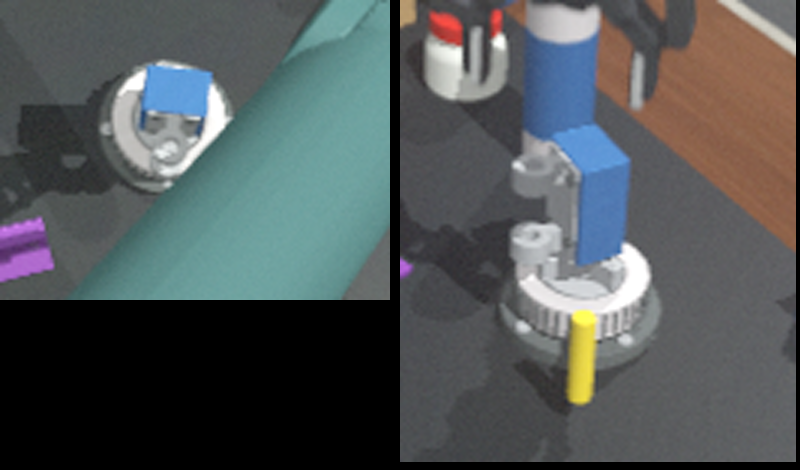

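Post now stands at about (0.560,-0.158), i.e. 0.89 rad from the start: gripping. On to the leaf.

```bash
python3 - <<'E'
from h import *
im,p=load('side0'); print(onz(p,(373.5,247.2),.066))
plan([.517,.203,.25],-110,12)
E
```

```text
[ 0.65318993 -0.17218327  0.066     ]
from [ 0.5499 -0.1397  0.2312] yaw -46.06 tilt [ 0.0081 -0.0013] t 9.05
[0.595, -0.748, -0.054, 0.01, -0.04, 5.33]
[0.523, -0.8, -0.054, 0.01, -0.04, 5.33]
[0.446, -0.846, -0.054, 0.01, -0.04, 5.33]
[0.366, -0.883, -0.054, 0.01, -0.04, 5.33]
[0.282, -0.914, -0.054, 0.01, -0.04, 5.33]
[0.196, -0.936, -0.054, 0.01, -0.04, 5.33]
[0.108, -0.95, -0.054, 0.01, -0.04, 5.33]
[0.02, -0.956, -0.054, 0.01, -0.04, 5.33]
[-0.069, -0.954, -0.054, 0.01, -0.04, 5.33]
[-0.158, -0.943, -0.053, 0.01, -0.04, 5.33]
[-0.245, -0.924, -0.053, 0.01, -0.04, 5.33]
[-0.329, -0.898, -0.053, 0.01, -0.04, 5.33]
```

Emit:
step_arm(series=[[0.3,-0.4,-0.05,0,0,3,0],[0.57,-0.77,-0.05,0,0,5.3,0],[0.5,-0.82,-0.05,0,0,5.3,0],[0.42,-0.86,-0.05,0,0,5.3,0],[0.34,-0.9,-0.05,0,0,5.3,0],[0.25,-0.92,-0.05,0,0,5.3,0],[0.16,-0.94,-0.05,0,0,5.3,0],[0.07,-0.95,-0.05,0,0,5.3,0],[-0.02,-0.95,-0.05,0,0,5.3,0],[-0.11,-0.95,-0.05,0,0,5.3,0],[-0.2,-0.93,-0.05,0,0,5.3,0],[-0.29,-0.91,-0.05,0,0,5.3,0]])

```text
t: 10.25
ee_pos: [0.518, 0.1922, 0.2442]
tool_rot: [3.105, -0.479, -0.002]
contact_force: [-0.2, -1.2, -0.1]
grip_width: 0.0854
gripper_force: 0.0
```

Emit:
step_arm(series=[[-0.2,-0.5,0,0,0,2.8,0],[-0.1,-0.2,0,0,0,0,0],[0,0,0,0,0,0,0]])

```text
t: 10.55
ee_pos: [0.5165, 0.2144, 0.244]
tool_rot: [3.093, -0.545, -0.001]
contact_force: [0.5, 0.3, -0.4]
grip_width: 0.0852
gripper_force: 0.0
```

```bash
python3 - <<'E'
from h import *
plan([.517,.203,.25],-110,1); im,p=shot('wrist','w3'); t,pt=shot('top','t3')
for x in((.568,.186,.054),(.4878,.2152,.078),(.5459,.1906,.078),(.5775,-.0555,.148)): print(proj(p,x).round(1),proj(pt,x).round(1))
a=cv2.resize(t[130:230,280:400],None,fx=2.0,fy=2.0,interpolation=cv2.INTER_CUBIC)
o=np.zeros((420,800,3),np.uint8); o[:,:560]=im; o[:200,560:]=a; cv2.imwrite('pics/c3.png',o[:,:,::-1])
m=cv2.inRange(cv2.cvtColor(np.ascontiguousarray(t),cv2.COLOR_RGB2HSV),(24,150,100),(34,255,255))
n,l,st,c=cv2.connectedComponentsWithStats(m)
for k in range(1,n):
    if st[k,4]>15: print(st[k],c[k],onz(pt,c[k],.08))
E
```

```text
from [0.5165 0.2144 0.244 ] yaw -109.97 tilt [-0.001  -0.0005] t 10.55
[0.145, 0.352, -0.199, 0.05, 0.04, 0.03]
[288.1 125.1] [225.9 185.8]
[288.1 209.3] [211.5 217.1]
[291.8 149.1] [222.3 193.2]
[578.   19.2] [326.2 175.8]
[360 185   7   8  28] [362.28571429 189.57142857] [ 0.55739643 -0.14638405  0.08      ]
```

View pics/c3.png

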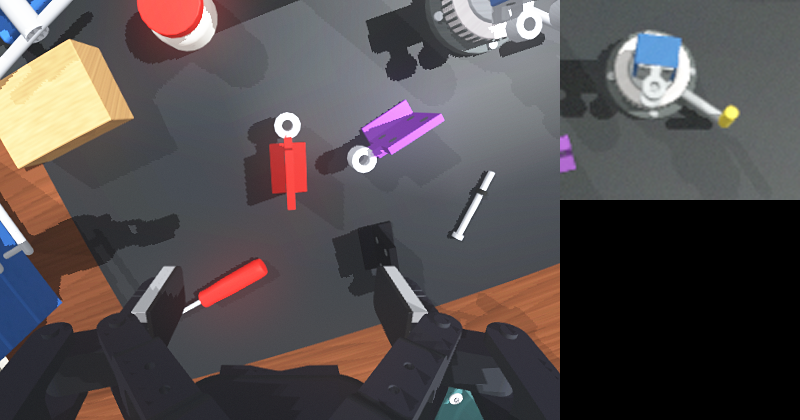

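```bash
python3 - <<'E'
from h import *
im,p=load('w3'); t,pt=load('t3')
h=cv2.cvtColor(np.ascontiguousarray(im),cv2.COLOR_RGB2HSV)
red=(cv2.inRange(h,(0,120,60),(8,255,255))|cv2.inRange(h,(172,120,60),(180,255,255)))>0
for v in range(136,212,6):
    c=np.where(red[v,255:325])[0]+255; print(v,(c.min(),c.max(),len(c)) if len(c) else None, [int(x) for x in h[v,284:298,2]])
w=(h[...,1]<60)&(h[...,2]>140); n,l,st,c=cv2.connectedComponentsWithStats(w[100:145,265:312].astype(np.uint8))
k=1+np.argmax(st[1:,4]); cn=cv2.findContours((l==k).astype(np.uint8),cv2.RETR_CCOMP,cv2.CHAIN_APPROX_NONE)
for q,hh in zip(cn[0],cn[1][0]):
    if len(q)>8: (e,ax,_)=cv2.fitEllipse(q); print('ring' if hh[3]<0 else 'hole',np.array(e)+[265,100],ax)
E
```

```text
136 None [255, 255, 255, 255, 255, 255, 255, 255, 255, 255, 243, 141, 97, 104]
142 (np.int64(284), np.int64(304), 21) [247, 255, 254, 253, 253, 253, 255, 250, 209, 173, 175, 184, 193, 199]
148 (np.int64(269), np.int64(305), 37) [194, 216, 220, 214, 209, 204, 198, 196, 236, 249, 248, 248, 248, 248]
154 (np.int64(269), np.int64(305), 37) [174, 251, 255, 254, 253, 253, 253, 253, 253, 250, 247, 247, 247, 247]
160 (np.int64(270), np.int64(305), 36) [152, 240, 255, 254, 253, 253, 253, 253, 253, 250, 248, 248, 248, 248]
166 (np.int64(270), np.int64(306), 37) [172, 226, 253, 254, 253, 253, 253, 253, 253, 252, 249, 248, 248, 248]
172 (np.int64(271), np.int64(306), 36) [184, 199, 250, 254, 253, 253, 253, 253, 253, 252, 249, 248, 248, 248]
178 (np.int64(271), np.int64(306), 36) [184, 177, 246, 254, 253, 253, 253, 253, 253, 253, 251, 249, 249, 249]
184 (np.int64(271), np.int64(306), 36) [185, 151, 229, 254, 254, 253, 253, 253, 253, 253, 251, 248, 248, 248]
190 (np.int64(272), np.int64(307), 36) [186, 167, 185, 250, 254, 253, 253, 253, 253, 253, 252, 249, 249, 249]
196 (np.int64(287), np.int64(295), 9) [89, 85, 107, 251, 255, 253, 253, 253, 253, 255, 250, 156, 76, 82]
202 (np.int64(287), np.int64(295), 9) [87, 85, 81, 241, 255, 254, 253, 253, 253, 254, 255, 202, 86, 88]
208 (np.int64(287), np.int64(295), 9) [87, 86, 86, 177, 255, 255, 255, 255, 255, 255, 255, 235, 89, 84]
ring [287.03569031 124.7916317 ] (25.323606491088867, 26.44171905517578)
hole [286.7574749  124.71129036] (10.776632308959961, 11.139242172241211)
```

```bash
python3 - <<'E'
from h import *
im,p=load('w3'); s0,ps=load('side0'); _,pt=load('top0')
H=onz(p,(286.9,124.8),.054); a=onz(p,(288.9,149.5),.078); b=onz(p,(291.3,209.8),.078)
print('H',H,'a',a,'b',b,np.linalg.norm(a-b),'mid',(a+b)/2)
for q in((a+b)/2,):print(np.rad2deg(np.arctan2((H-q)[1],(H-q)[0])),np.linalg.norm((H-q)[:2]))
print('edge yaw',np.rad2deg(np.arctan2((a-b)[1],(a-b)[0])))
# height from two views
S=lambda x,y:(ps,(210+(x+.5)/4.4-.5,160+(y+.5)/4.4-.5)); T=lambda x,y:(pt,(190+(x+.5)/4-.5,130+(y+.5)/4-.5))
for n,v in dict(hole=((p,(286.9,124.8)),S(239,105),T(144,225)),a=((p,(288.9,149.5)),S(196,76)),b=((p,(291.3,209.8)),S(93,88),T(87,350))).items(): x,e=cross(*v); print(n,x.round(4),np.round(e,4))
plan([*((a+b)/2)[:2],.044],-110,1)
E
```

```text
H [0.56877588 0.18711424 0.054     ] a [0.54655257 0.19349865 0.078     ] b [0.48610759 0.21222213 0.078     ] 0.06327846931979624 mid [0.51633008 0.20286039 0.078     ]
-16.711683976847024 0.054758587079193705
edge yaw -17.210932079322934
hole [0.5684 0.1868 0.0554] [0.0006 0.0004 0.0009]
a [0.546  0.1939 0.0796] [0.0009 0.0009]
b [0.4872 0.2134 0.0802] [0.0013 0.0005 0.0016]
from [0.5169 0.2125 0.2445] yaw -110.17 tilt [-0.0003 -0.0003] t 10.65
[0.095, 0.305, 6.684, 0.02, 0.01, -0.17]
```

Emit:
step_arm(series=[[0.1,0.3,0.5,0,0,-3.2,0.45],[0,0,0.9,0,0,0,0.45],[0,0,0.9,0,0,0,0.45],[0,0,0.9,0,0,0,0.45],[0,0,0.6,0,0,0,0.45],[0,0,0,0,0,0,0.45],[0,0,0,0,0,0,0.45]])

```text
t: 11.35
ee_pos: [0.5173, 0.2029, 0.1311]
tool_rot: [3.107, -0.465, 0.001]
contact_force: [-0.1, 0.0, 0.5]
grip_width: 0.0471
gripper_force: 0.0
```

```bash
python3 - <<'E'
from h import *
plan([.5163,.2029,.044],-107.1,1); print(sensors.get_state()['grip_width'])
E
```

```text
from [0.5173 0.2029 0.1311] yaw -107.04 tilt [ 0.0005 -0.0002] t 11.35
[-0.033, 0.01, 2.903, 0.0, -0.03, 0.06]
0.047100318660738806
```

Emit:
step_arm(series=[[-0.03,0,0.7,0,0,0,0.45],[0,0,0.8,0,0,0,0.45],[0,0,0.7,0,0,0,0.45],[0,0,0.5,0,0,0,0.45],[0,0,0.2,0,0,0,0.45],[0,0,0,0,0,0,0.45],[0,0,0,0,0,0,0.6],[0,0,0,0,0,0,0.75],[0,0,0,0,0,0,0.85],[0,0,0,0,0,0,0.9],[0,0,0,0,0,0,0.95],[0,0,0,0,0,0,1]], grip_force=35)

```text
t: 12.55
ee_pos: [0.5161, 0.2035, 0.0439]
tool_rot: [3.106, -0.463, 0.001]
contact_force: [-1.5, -2.8, 4.7]
grip_width: 0.007
gripper_force: 37.6
```

Emit:
step_arm(series=[[0,0,0,0,0,0,1],[0,0,0,0,0,0,1],[0,0,0,0,0,0,1]])

```text
t: 12.85
ee_pos: [0.5161, 0.2035, 0.0439]
tool_rot: [3.106, -0.463, 0.001]
contact_force: [-1.4, -2.9, 4.6]
grip_width: 0.0066
gripper_force: 37.6
```

```bash
python3 - <<'E'
from h import *
s=sensors.get_state(); print(s['contact_force'].round(1),s['torque'].round(2)); plan([.5163,.2029,.044],-107.1,1)
E
```

```text
[-1.4 -2.9  4.6] [-0.6   0.36  0.01]
from [0.5161 0.2035 0.0439] yaw -106.97 tilt [ 0.0004 -0.0009] t 12.85
[0.013, 0.018, -0.002, 0.04, -0.04, 0.13]
```

Emit:
step_arm(series=[[0,0,-0.1,0,0,0,1],[0,0,-0.2,0,0,0,1],[0,0,-0.4,0,0,0,1],[0,0,-0.6,0,0,0,1],[0,0,-0.7,0,0,0,1],[0,0,-0.7,0,0,0,1],[0,0,-0.6,0,0,0,1],[0,0,-0.5,0,0,0,1],[0,0,-0.3,0,0,0,1],[0,0,-0.2,0,0,0,1],[0,0,0,0,0,0,1]])

```text
t: 13.95
ee_pos: [0.5161, 0.2047, 0.1728]
tool_rot: [-3.107, 0.462, -0.001]
contact_force: [0.8, -0.2, -3.6]
grip_width: 0.0065
gripper_force: 36.5
```

```bash
python3 - <<'E'
from h import *
s=sensors.get_state(); print(s['contact_force'].round(1),s['torque'].round(2)); plan([.463,-.0415,.174],-97,10)
E
```

```text
[ 0.8 -0.2 -3.6] [ 0.04  0.03 -0.06]
from [0.5161 0.2047 0.1728] yaw -106.91 tilt [0.0006 0.0004] t 13.95
[0.069, 0.837, -0.004, -0.0, -0.0, -0.99]
[0.055, 0.838, -0.004, -0.0, -0.0, -0.99]
[0.04, 0.839, -0.004, -0.0, -0.0, -0.99]
[0.026, 0.839, -0.004, -0.0, -0.0, -0.99]
[0.011, 0.84, -0.004, -0.0, -0.0, -0.99]
[-0.003, 0.84, -0.004, -0.0, -0.0, -0.99]
[-0.018, 0.839, -0.004, -0.0, -0.0, -0.99]
[-0.032, 0.839, -0.004, -0.0, -0.0, -0.99]
[-0.047, 0.838, -0.004, -0.0, -0.0, -0.99]
[-0.061, 0.837, -0.004, -0.0, -0.0, -0.99]
```

Emit:
step_arm(series=[[0.03,0.3,0,0,0,-0.5,1],[0.06,0.7,0,0,0,-0.9,1],[0.05,0.9,0,0,0,-1,1],[0.04,0.95,0,0,0,-1,1],[0.03,0.95,0,0,0,-1,1],[0,0.95,0,0,0,-1,1],[0,0.95,0,0,0,-1,1],[-0.03,0.9,0,0,0,-1,1],[-0.04,0.8,0,0,0,-1,1],[-0.05,0.6,0,0,0,-1,1],[-0.03,0.3,0,0,0,-0.5,1],[0,0,0,0,0,0,1]])

```text
t: 15.15
ee_pos: [0.4625, -0.0407, 0.1723]
tool_rot: [3.135, -0.198, -0.001]
contact_force: [0.8, -0.1, -3.7]
grip_width: 0.0067
gripper_force: 36.5
```

Emit:
step_arm(series=[[0,0,0,0,0,0,1],[0,0,0,0,0,0,1]])

```text
t: 15.35
ee_pos: [0.4636, -0.038, 0.1721]
tool_rot: [-3.136, 0.19, 0.001]
contact_force: [0.4, -0.4, -4.2]
grip_width: 0.0069
gripper_force: 36.5
```

```bash
python3 - <<'E'
from h import *
plan([.463,-.0415,.114],-97,1); im,p=shot('wrist','w4'); s,_=shot('side','s4'); t,_=shot('top','t4')
o=np.zeros((420,800,3),np.uint8); o[:,:560]=im; o[:240,560:]=cv2.resize(s[150:300,230:380],(240,240)); o[240:,560:]=cv2.resize(t[120:220,240:373],(240,180))
cv2.imwrite('pics/c4.png',o[:,:,::-1]); print(proj(p,(.5775,-.0555,.148)))
E
```

```text
from [ 0.4636 -0.038   0.1721] yaw -96.92 tilt [-0.0005  0.0003] t 15.35
[-0.005, 0.117, 1.937, -0.01, 0.03, 0.08]
[286.68972873  30.86995111]
```

View pics/c4.png

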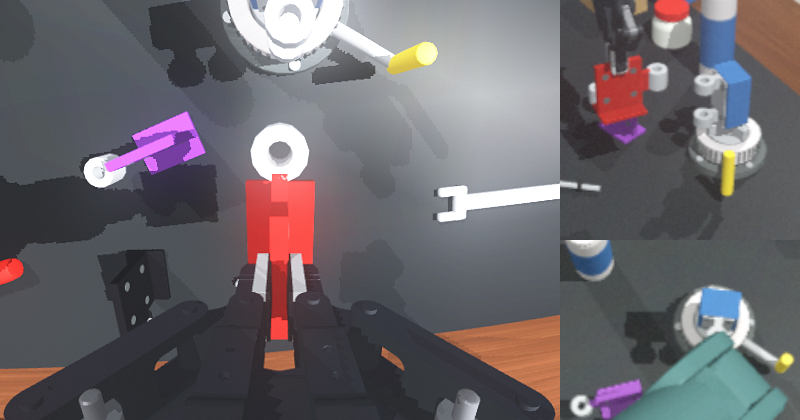

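Leaf held straight; its knuckle top at (279,151), jamb upper knuckle hole at about (289,17). Lowering to gap height short of the jamb for a better second view.

Emit:
step_arm(series=[[0,0.05,0.2,0,0,0,1],[0,0.05,0.4,0,0,0,1],[0,0,0.5,0,0,0,1],[0,0,0.4,0,0,0,1],[0,0,0.3,0,0,0,1],[0,0,0.15,0,0,0,1],[0,0,0,0,0,0,1],[0,0,0,0,0,0,1]])

```text
t: 16.3
ee_pos: [0.4633, -0.0423, 0.1141]
tool_rot: [3.136, -0.192, 0.001]
contact_force: [0.8, -0.1, -3.2]
grip_width: 0.0069
gripper_force: 36.5
```

```bash
cat > rings.py <<'E'
from h import *
def rings(im,box,lo=60,vt=140):
    x0,y0,x1,y1=box; h=cv2.cvtColor(np.ascontiguousarray(im),cv2.COLOR_RGB2HSV)[y0:y1,x0:x1]
    w=((h[...,1]<lo)&(h[...,2]>vt)).astype(np.uint8); c,hi=cv2.findContours(w,cv2.RETR_CCOMP,cv2.CHAIN_APPROX_NONE); out=[]
    for q,k in zip(c,hi[0] if hi is not None else []):
        if len(q)>=14:
            e,a,_=cv2.fitEllipse(q); out.append(('out' if k[3]<0 else 'hole',(np.array(e)+[x0,y0]).round(1),np.round(a,1)))
    return out
E
python3 - <<'E'
from rings import *
im,p=load('w4'); print(rings(im,(240,110,320,190)), proj(p,(.4636+.0546,-.038-.0066,.1721-.044+.054)))
s=sensors.get_state();print(s['ee_pos'],s['contact_force']); im,p=shot('wrist','w5'); shot('side','s5')
print(rings(im,(230,0,340,190))); print(proj(p,(.5775,-.0555,.148)))
cv2.imwrite('pics/c5.png',cv2.resize(im[0:200,180:400],None,fx=3,fy=3)[:,:,::-1])
E
```

```text
[('out', array([286.9, 144. ]), array([66.1, 79.4]))] [279.7694525  152.77920107]
[ 0.46334082 -0.04231596  0.11412393] [ 0.81468452 -0.05909194 -3.24990742]
[('out', array([291.2,  80. ]), array([101.1, 210. ])), ('hole', array([286.3,  60.7]), array([4.7, 7.1])), ('hole', array([293.5,  47.7]), array([3.8, 6.6]))]
[277.61105616  -4.44342207]
```

View pics/c5.png

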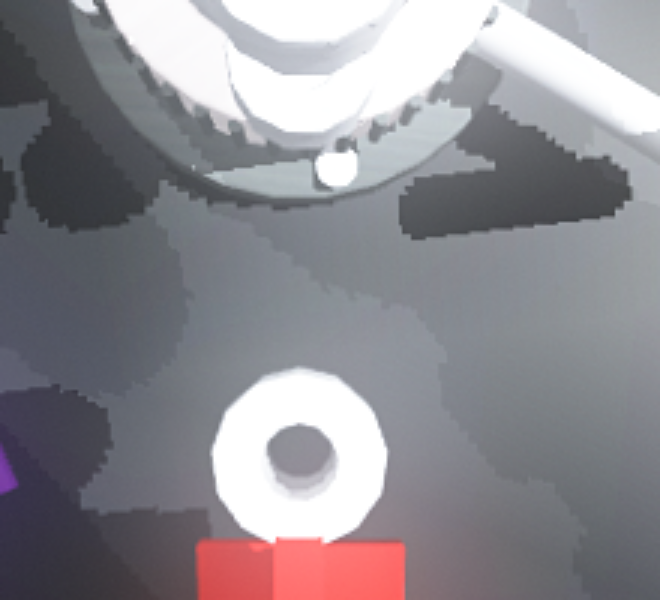

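Emit:
step_arm(series=[[0,0,-0.3,0,0,0,1],[0,0,-0.6,0,0,0,1],[0,0,-0.8,0,0,0,1],[0,0,-0.8,0,0,0,1],[0,0,-0.6,0,0,0,1],[0.2,0,-0.3,0,0,0,1],[0.4,0,0,0,0,0,1],[0.3,0,0,0,0,0,1],[0.1,0,0,0,0,0,1],[0,0,0,0,0,0,1],[0,0,0,0,0,0,1]])

```text
t: 17.5
ee_pos: [0.492, -0.046, 0.2152]
tool_rot: [3.135, -0.193, -0.003]
contact_force: [0.7, 0.2, -4.2]
grip_width: 0.0069
gripper_force: 36.5
```

```bash
python3 - <<'E'
from rings import *
s=sensors.get_state();print(s['ee_pos']); im,p=shot('wrist','w6'); print(proj(p,(.5775,-.0555,.148)))
print(rings(im,(200,0,360,190),60,200))
i4,_=load('w4')
a=cv2.resize(im[20:180,200:360],None,fx=2.5,fy=2.5); b=cv2.resize(i4[0:60,250:330],None,fx=5,fy=5)
o=np.zeros((400,800,3),np.uint8); o[:,:400]=a; o[:300,400:]=b
cv2.imwrite('pics/c6.png',o[:,:,::-1])
E
```

```text
[ 0.49204005 -0.04600479  0.21517164]
[278.06991221  91.88238129]
[('out', array([279.6, 151.3]), array([55.9, 57.8])), ('hole', array([279.8, 151.5]), array([22.4, 23.2])), ('out', array([265. , 100.5]), array([0., 1.])), ('out', array([289.2,  56.1]), array([ 92. , 122.1])), ('hole', array([280.6,  72.6]), array([3.4, 9.2])), ('hole', array([293.2,  58.4]), array([ 6.1, 12.3])), ('hole', array([298.4,  48.7]), array([ 6.6, 15.8]))]
```

View pics/c6.png

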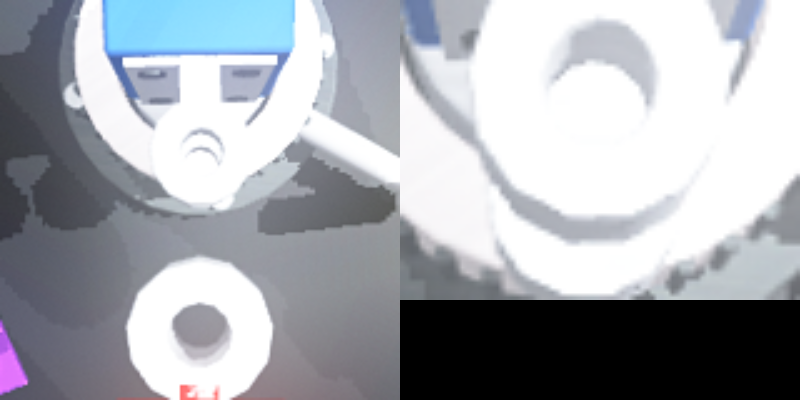

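```bash
python3 - <<'E'
from h import *
for f,(x0,y0,x1,y1) in {'w6':(258,64,304,104),'w4':(262,0,322,50)}.items():
    im,p=load(f); print(f)
    for v in range(y0,y1,2 if f=='w4' else 1): print(v,''.join('#' if q<215 else '+' if q<245 else '.' for q in im[v,x0:x1].mean(1)))
E
```

```text
w6
64 +++++++++...................................##
65 #+++++++...................................###
66 ##+++++...................................###.
67 ###+++...................................+##..
68 ####+...................................+##...
69 ####+...................................##+...
70 .+##+...................................++....
71 ..+#................++#+++....................
72 ...+..............+########...................
73 .................+###++#####..................
74 ................+#+......+###+................
75 ...............+#+.........+##+...............
76 ...............++...........+#+...............
77 .+............+..............+#...............
78 ..............+......++.......++..............
79 ...................#######....++..............
80 .+................##+..+###...++..............
81 .................+........+#...+..............
82 .++.............+..........++.+...............
83 ..+.........................+.+...............
84 ..+.........................+++...............
85 .............................#..............
[... 1804 characters left out ...]
+###+.......................................................
30 ...+##......................................................
32 ....###+....................................................
34 ....+###+......................................+............
36 .....+####....................................+.............
38 ........####+..............................++...............
40 .........+#######......................+++++................
42 .....+....+#########...............+####+++.................
44 .....++......+#########################++.................+#
46 ......+..........+##################+.................+++###
48 ......+#.............+##+++++++++..................+########
```

```bash
python3 - <<'E'
from h import *
_,p6=load('w6');_,p4=load('w4')
a=onz(p6,(280.7,79.6),.148);b=onz(p4,(290,15),.148); print(a,b,cross((p6,(280.7,79.6)),(p4,(290,15))))
# leaf hole, top rim, z from TCP
L=onz(p6,(279.7,151.4),.2152-.044+.054); print('leaf',L, L-[.4920,-.0460,.2152], np.rad2deg(np.arctan2(L[1]+.0460,L[0]-.4920)))
im,_=load('s4'); im5,p5=load('s5')
print('side proj',[proj(p5,(a[0],a[1],z)).round(1).tolist() for z in(.148,.130,.090,.072)])
# block edge in w6: blue mask front edge
im,p=load('w6'); h=cv2.cvtColor(np.ascontiguousarray(im),cv2.COLOR_RGB2HSV); m=cv2.inRange(h,(90,80,120),(115,255,255))
print(m.sum()/255)
for u in range(236,326,6):
    v=np.where(m[0:80,u])[0]; 
    if len(v): print(u,v.max(),onz(p,(u,v.max()+.5),.150)[:2].round(4))
for r in (5,15,25,35):
    c=np.where(m[r,200:360])[0]+200; print('row',r,c.min(),c.max(),onz(p,(c.min()-.5,r),.150)[:2].round(4),onz(p,(c.max()+.5,r),.150)[:2].round(4))
cv2.imwrite('pics/c7.png',cv2.resize(im5[150:290,280:400],None,fx=4,fy=4,interpolation=cv2.INTER_CUBIC)[:,:,::-1])
E
```

```text
[ 0.58510853 -0.05821858  0.148     ] [ 0.58505892 -0.05812847  0.148     ] (array([ 0.58515031, -0.05818859,  0.1475913 ]), [np.float64(3.708191483946127e-05), np.float64(3.7081914839463664e-05)])
leaf [ 0.54730511 -0.05274605  0.2252    ] [ 0.05530511 -0.00674605  0.01      ] -6.954514719580056
side proj [[320.4, 199.5], [320.2, 206.2], [319.7, 220.6], [319.4, 226.8]]
3426.0
236 9 [ 0.6311 -0.0353]
242 40 [ 0.6122 -0.0364]
248 52 [ 0.6044 -0.0392]
254 58 [ 0.6002 -0.0425]
260 41 [ 0.6101 -0.0478]
266 41 [ 0.6096 -0.0517]
272 41 [ 0.6091 -0.0555]
278 41 [ 0.6086 -0.0593]
284 41 [ 0.6081 -0.0632]
290 41 [ 0.6076 -0.067 ]
296 41 [ 0.6072 -0.0709]
302 41 [ 0.6067 -0.0747]
308 55 [ 0.5977 -0.0777]
314 44 [ 0.604  -0.0823]
row 5 240 318 [ 0.6334 -0.0379] [ 0.6273 -0.0875]
row 15 241 317 [ 0.6275 -0.0376] [ 0.6214 -0.0863]
row 25 241 317 [ 0.6216 -0.0368] [ 0.6155 -0.0857]
row 35 242 316 [ 0.6155 -0.0365] [ 0.6095 -0.0844]
```

View pics/c7.png

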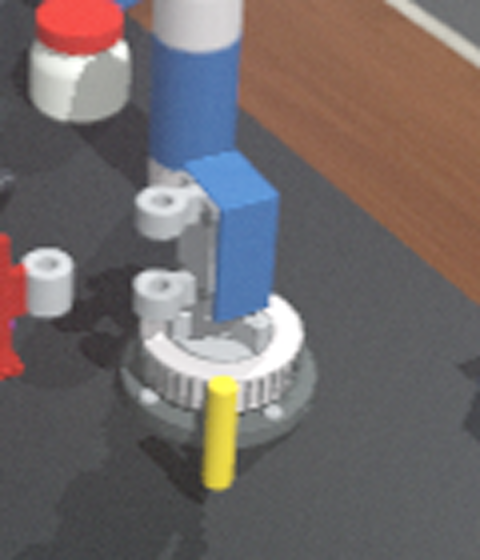

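Jamb hole axis is now at (0.5851,-0.0582) (the jaws straightened the block, heights agree within 1 mm), jamb yaw -7.2°.

```bash
python3 - <<'E'
from h import *
_,p5=load('s5'); print(proj(p5,(.4633+.0553,-.0423-.0068,.1241)),'seen 291.4 214.4')
plan([.4702,-.0440,.114],-97.1,1); plan([.5298,-.0515,.114],-97.1,1)
E
```

```text
[291.95342387 215.35024058] seen 291.4 214.4
from [ 0.492  -0.046   0.2153] yaw -97.06 tilt [-0.0018  0.    ] t 17.55
[-0.722, 0.024, 3.378, 0.01, 0.1, 0.04]
from [ 0.492  -0.046   0.2153] yaw -97.06 tilt [-0.0018  0.    ] t 17.55
[1.281, 0.028, 3.374, 0.01, 0.1, 0.04]
```

Emit:
step_arm(series=[[-0.2,0,0,0,0,0,1],[-0.35,0,0,0,0,0,1],[-0.17,0,0.3,0,0,0,1],[0,0,0.6,0,0,0,1],[0,0,0.8,0,0,0,1],[0,0,0.7,0,0,0,1],[0,0,0.5,0,0,0,1],[0,0,0.3,0,0,0,1],[0,0,0.17,0,0,0,1],[0,0,0,0,0,0,1],[0,0,0,0,0,0,1],[0,0,0,0,0,0,1]])

```text
t: 18.75
ee_pos: [0.4719, -0.0433, 0.1154]
tool_rot: [3.136, -0.192, 0.002]
contact_force: [0.2, 0.3, -3.0]
grip_width: 0.0071
gripper_force: 36.5
```

```bash
python3 - <<'E'
from h import *
plan([.5298,-.0515,.114],-97.1,1)
E
```

```text
from [ 0.4719 -0.0433  0.1154] yaw -97.02 tilt [ 0.0014 -0.0001] t 18.75
[1.948, 0.036, 0.049, -0.0, -0.08, 0.08]
```

Emit:
step_arm(series=[[0.1,0.03,0.04,0,0,0,1],[0.2,0,0,0,0,0,1],[0.25,0,0,0,0,0,1],[0.25,0,0,0,0,0,1],[0.2,0,0,0,0,0,1],[0.1,0,0,0,0,0,1],[0,0,0,0,0,0,1],[0,0,0,0,0,0,1]])

```text
t: 19.55
ee_pos: [0.5037, -0.0481, 0.1135]
tool_rot: [-3.136, 0.193, 0.001]
contact_force: [0.0, -0.9, -3.4]
grip_width: 0.0068
gripper_force: 36.5
```

```bash
python3 - <<'E'
from h import *
plan([.5298,-.0515,.114],-97.1,1);plan([.5298,-.0515,.114],-97.1,1)
s=sensors.get_state(); print(s['contact_force'],s['torque'])
E
```

```text
from [ 0.5037 -0.0481  0.1135] yaw -97.04 tilt [-0.0006  0.0001] t 19.55
[0.879, 0.004, -0.017, -0.0, 0.03, 0.06]
from [ 0.5037 -0.0481  0.1135] yaw -97.04 tilt [-0.0006  0.0001] t 19.55
[0.879, 0.004, -0.017, -0.0, 0.03, 0.06]
[ 0.01242644 -0.85508565 -3.44699556] [-1.46409138e-02  1.08079681e-01 -1.76663493e-05]
```

Emit:
step_arm(series=[[0.1,0,0,0,0,0,1],[0.15,0,0,0,0,0,1],[0.2,0,0,0,0,0,1],[0.2,0,0,0,0,0,1],[0.14,0,0,0,0,0,1],[0.08,0,0,0,0,0,1],[0,0,0,0,0,0,1],[0,0,0,0,0,0,1],[0,0,0,0,0,0,1]])

```text
t: 20.45
ee_pos: [0.5295, -0.0513, 0.1136]
tool_rot: [-3.135, 0.193, 0.001]
contact_force: [0.4, -0.2, -3.6]
grip_width: 0.0067
gripper_force: 36.5
```

```bash
python3 - <<'E'
from h import *
plan([.5298,-.0515,.114],-97.1,1)
s=sensors.get_state(); print(s['contact_force'],s['torque'])
im,p=shot('wrist','w8'); si,ps=shot('side','s8'); shot('top','t8')
for i in range(2): viewer.read_camera('side'); print(sensors.get_state()['ee_pos'].round(4),sensors.get_state()['contact_force'].round(1))
a=cv2.resize(im[90:250,200:360],(400,400)); b=cv2.resize(si[170:250,280:360],(400,400),interpolation=cv2.INTER_CUBIC)
cv2.imwrite('pics/c8.png',np.hstack([a,b])[:,:,::-1])
print('jamb top pred',proj(p,(.5851,-.0582,.148)),'leaf',proj(p,(.5851,-.0582,.124)),'side leaf top',proj(ps,(.5851,-.0582,.124)),proj(ps,(.5851,-.0582,.096)))
E
```

```text
from [ 0.5295 -0.0513  0.1136] yaw -97.04 tilt [-0.0005  0.0002] t 20.45
[0.011, 0.007, -0.015, -0.01, 0.03, 0.06]
[ 0.40590032 -0.15432442 -3.63050588] [ 0.02118522  0.09074243 -0.02567261]
[ 0.5297 -0.0513  0.1136] [-0.8 -0.4 -3.5]
[ 0.5298 -0.0513  0.1136] [-0.1  0.7 -4.1]
jamb top pred [280.21361727 158.08413647] leaf [280.08298486 150.68543304] side leaf top [320.09123155 208.40421004] [319.73669419 218.45891253]
```

View pics/c8.png

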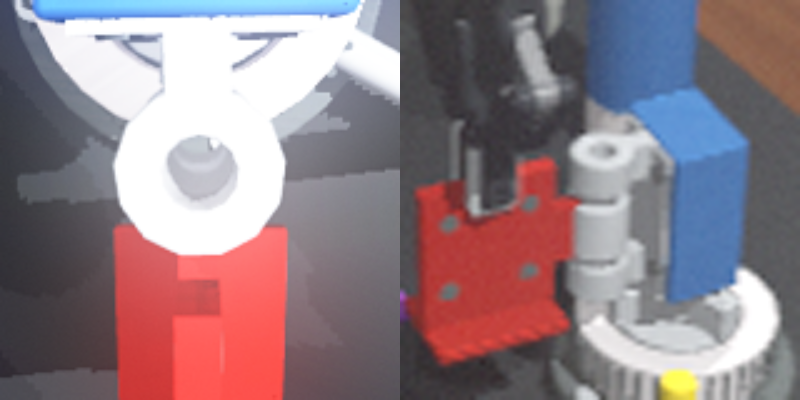

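Holes overlap with a visible through-path (jamb rim centre ≈(280.4,156.4)); the side view shows the leaf knuckle between the two. Quick numeric check of centring.

```bash
python3 - <<'E'
from h import *
im,p=load('w8'); g=im.mean(2)
for v in range(140,174): print(v,' '.join('%3d'%x for x in g[v,264:298]))
s,ps=load('s8'); print('side', [(v,int(s[v,314:324].mean())) for v in range(196,236)])
for z in(.148,.130,.124,.096,.090,.072): print(z,[proj(ps,(.5851+.014*np.cos(a),-.0582+.014*np.sin(a),z)).round(1).tolist() for a in(np.deg2rad(-119),)])
E
```

```text
140 255 255 255 255 255 255 255 255 255 255 255 255 255 255 255 255 255 255 255 255 255 255 255 255 255 255 255 255 255 255 255 255 255 255
141 255 255 255 255 255 255 255 255 255 255 255 255 255 255 255 255 255 255 255 255 255 255 255 255 255 255 255 255 255 255 255 255 255 255
142 255 255 255 255 255 255 255 255 255 255 255 255 255 255 255 255 255 255 255 255 255 255 255 255 255 255 255 255 255 255 255 255 255 255
143 255 255 255 255 255 255 255 255 255 255 255 255 255 255 255 252 254 255 255 255 255 255 255 255 255 255 255 255 255 255 255 255 255 255
144 255 255 255 255 255 255 255 255 255 255 255 252 244 236 214 197 210 219 232 244 250 252 253 255 255 255 255 255 255 255 255 255 255 255
145 255 255 255 255 255 255 255 255 249 242 227 206 197 198 202 201 202 202 199 183 234 244 241 249 255 255 255 255 255 255 255 255 255 255
146 255 255 255 255 255 255 255 242 215 202 201 201 202 203 203 202 205 206 207 176 252 255 254 241 247 255 255 255 255 255 255 255 255 255
147 255 255 255 255 255 255 244 211 199 203 203 204 205 205 205 204 206 206 208 173 233 255 255 243 209 248 255 255 255 
[... 3581 characters left out ...]
36 235 234 233 230 229 233 248 255 255 255 255 255 255 255 255 255 255 255 255
side [(196, 144), (197, 193), (198, 207), (199, 194), (200, 188), (201, 201), (202, 204), (203, 183), (204, 164), (205, 163), (206, 163), (207, 164), (208, 164), (209, 146), (210, 130), (211, 195), (212, 191), (213, 172), (214, 172), (215, 171), (216, 171), (217, 172), (218, 172), (219, 172), (220, 172), (221, 168), (222, 139), (223, 179), (224, 185), (225, 170), (226, 168), (227, 168), (228, 167), (229, 161), (230, 150), (231, 156), (232, 157), (233, 167), (234, 180), (235, 193)]
0.148 [[320.8, 203.3]]
0.13 [[320.5, 210.0]]
0.124 [[320.5, 212.2]]
0.096 [[320.1, 222.3]]
0.09 [[320.0, 224.4]]
0.072 [[319.8, 230.7]]
```

```bash
python3 - <<'E'
from h import *
_,p=load('w8')
for z in(.148,.130,.124,.096,.090,.072,.0):
    q=np.array([proj(p,(.5851+.006*np.cos(a),-.0582+.006*np.sin(a),z)) for a in np.linspace(0,6.28,60)]); print(z,'u',q[:,0].min().round(1),q[:,0].max().round(1),'v',q[:,1].min().round(1),q[:,1].max().round(1))
E
```

```text
0.148 u 265.2 295.3 v 142.9 172.9
0.13 u 266.8 293.4 v 138.9 165.5
0.124 u 267.3 292.9 v 137.7 163.4
0.096 u 269.1 290.9 v 133.4 155.3
0.09 u 269.4 290.5 v 132.6 153.9
0.072 u 270.2 289.6 v 130.6 150.1
0.0 u 272.6 287.0 v 125.0 139.7
```

Emit:
step_arm(series=[[0.025,0,0,0,0,0,1],[0,0,0,0,0,0,1],[0,0,0,0,0,0,1],[0,0,0,0,0,0,1]])

```text
t: 21.1
ee_pos: [0.5306, -0.0514, 0.1136]
tool_rot: [3.136, -0.192, -0.0]
contact_force: [-0.3, 0.0, -3.7]
grip_width: 0.0069
gripper_force: 36.5
```

```bash
python3 - <<'E'
from h import *
s=sensors.get_state(); print(s['ee_pos'],s['contact_force'].round(1),s['torque'].round(2),R.from_rotvec(s['tool_rot']).as_matrix()[:2,2])
im,p=shot('wrist','w9'); g=im.mean(2)
print([(v,int(g[v,275:285].mean())) for v in range(138,176)]); print(sensors.get_state()['joint_velocities'].round(3))
print('cols row151',g[151,262:298].astype(int)); print([(c,int(g[154:160,c].max())) for c in range(266,294)])
E
```

```text
[ 0.53064196 -0.05140181  0.1136011 ] [-0.3  0.  -3.7] [0.01 0.04 0.  ] [-3.90898944e-05 -1.12517185e-05]
[(138, 255), (139, 255), (140, 255), (141, 255), (142, 255), (143, 255), (144, 255), (145, 255), (146, 254), (147, 225), (148, 202), (149, 205), (150, 202), (151, 199), (152, 200), (153, 198), (154, 196), (155, 197), (156, 200), (157, 210), (158, 210), (159, 201), (160, 198), (161, 199), (162, 198), (163, 209), (164, 206), (165, 198), (166, 200), (167, 212), (168, 220), (169, 208), (170, 192), (171, 195), (172, 208), (173, 224), (174, 229), (175, 229)]
[ 0.001 -0.    -0.001  0.001 -0.001 -0.    -0.001]
cols row151 [255 255 255 255 255 255 255 241 203 190 193 197 200 202 205 205 204 206
 206 206 209 183 167 196 200 195 197 196 234 254 255 255 255 255 255 255]
[(266, 254), (267, 224), (268, 192), (269, 194), (270, 195), (271, 197), (272, 201), (273, 205), (274, 205), (275, 208), (276, 208), (277, 210), (278, 212), (279, 212), (280, 214), (281, 215), (282, 214), (283, 214), (284, 214), (285, 212), (286, 211), (287, 210), (288, 206), (289, 202), (290, 201), (291, 205), (292, 199), (293, 249)]
```

```bash
python3 -c "
from workcell import workorder; print(workorder.finish_job())"
```

```text
the job is handed in; nothing more can be done
None
```

I tightened the chuck and handed the job in after about 21 s, with the red leaf held upright in the jamb gap. By the wrist view its hole is within about 1 mm of the jamb holes. It is centred in height to about 0.5 mm, and I saw no contact force beyond the leaf's own weight.

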